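# Swing the machined link round the pivot pin to its stop, then start the scan

### The job

Line up the flat aluminium link on the set-up board for scanning: push it, flat on the board, with its vee notch against the fixed pivot pin and swing it round the pin until its long notched edge rests against the square stop block. Then press the scan button fully down and let it go. Do not disturb the gauge block, spacer and spare dowel lying on the board.

Things in the scene. Friction and masses are not known exactly. Their poses are not given: they have to be found in the camera images.
- board: Dark steel set-up board fixed to the desk, 300 x 280 mm, 12 mm thick, from x = -130 to +170 and y = -175 to +105 mm in its own frame. Origin on the axis of the pivot pin, at desk level; z up. When the job is done the link's x axis points along the board's x axis.
- pin (a point): Foot of the fixed steel pivot pin, on the board's top face (axes as the board). The pin is a round upright, 16 mm in diameter, standing 30 mm above the board.
- stop (a point): Middle of the foot of the stop face, on the board's top, 102 mm from the pin along the board's +x (axes as the board). The stop is a fixed steel block, 34 mm along x, 24 mm along y, 20 mm high; its stop face looks to the board's -y and lies at board y = 0, in line with the pin's axis.
- susp_link: Loose flat aluminium suspension link, 240 x 50 x 12 mm, 0.3 to 0.5 kg, lying on the board. Origin: underside, middle of the mouth of the vee notch. x along the link: square short end at -95 mm, round long end (radius 25 mm) at +145 mm. Notched edge at y = 0, plain edge at y = -50 mm; z up. Dry sliding friction, a few N.
- notch (a point): The link's origin again (axes as the link): it lies on the pin's axis when the notch is seated. The vee is 90 degrees wide, 11 mm deep, 23 mm wide at the mouth, and faces +y, towards the pin. At the start it is 5 to 12 mm off its seat, the link turned 0.6 to 1.05 rad clockwise (from above) from its final heading: the link turns anticlockwise when its plain edge is pushed near the long end.
- edge_point (a point): Point on the link's notched edge, on its underside, at link x = 102 mm, y = 0: it meets stop when the link is against the stop (axes as the link).
- scan_button (a joint): Travel of the scan button: 0 released, 0.006 m fully down; a spring pushes it back, about 5 N when fully down.
- scan_button_top (a point): Centre of the top face of the black round scan button, 36 mm in diameter, in a grey ring housing on a flat white plate (80 x 110 x 8 mm) fixed to the desk on the robot's left; 22 mm above the desk; it is pressed straight down.
- gauge_block: Loose steel gauge block 35 x 20 x 14 mm lying on the board near the corner at board x = +145, y = -150 mm. Origin at the centre of its underside. Leave alone.
- spacer: Loose steel ring, 28 mm outside diameter, 12 mm high, lying on the board near the corner at board x = -105, y = -150 mm. Origin at the centre of its underside. Leave alone.
- spare_dowel: Loose steel dowel, 16 mm in diameter, 30 mm high, standing on the board near the corner at board x = +146, y = +75 mm, beyond the stop. Origin at the centre of its underside. Leave alone.
Mind the look-alikes: they are no part of the job. Leave any yellow look-alike of the susp_link alone.

How it is judged:
By the outcome, as a careful person would: the job done as asked, in the order asked, and still so for the second after the job is handed in, with the robot touching nothing.
It also fails if it takes over 54 s, if anything falls off the work surface, if the arm or the gripper's body presses on something with over 40 N, if the wrist force passes 120 N, or if a joint passes its speed limit or range.

### The arm

A 6-joint arm with a two-finger parallel gripper is mounted at the origin on the work surface. World frame = base frame: x ahead of the robot, y to its left, z up, the work surface at z = 0. Lengths are in m, angles in rad, forces in N, time in s.
With the tool pointing down it reaches from about 0.275 to 1 m from the base axis. Payload 8.4 kg.
Tool frame: the origin (TCP) lies on the centre line of the jaws, within the pads' length; the fingertips stand 17 mm ahead of it and the grasp point (between the pads) lies 2 mm behind it (bot.tcp_to_tips is the z of the fingertips in the tool frame, in m); z points along the fingers, y is the line along which they close (so a half turn about z gives the same grasp; the last joint's range is limited). The gripper opens to 85 mm and grips with 20 to 120 N. Pads are 22 mm wide; open, the fingers measure 114 mm over their backs; the gripper's body (76 mm by 85 mm) begins 54 mm behind the grasp point. The pads swing forward as they close: fully open they stand 13 mm farther back than shut.
Start: joints at [1.157, 0.353, 1.633, -0, 1.155, -0.002], TCP at [0.25, 0.573, 0.226] pointing down, gripper open.
Joint ranges: [-2.63, 2.63], [-0.92, 2.1], [0.06, 2.66], [-1.3, 4.44], [0, 2.69], [-3.02, 3.02]. Speed limits (rad/s): [2.22, 2.22, 2.79, 3.14, 3.14, 3.14].

### API

Orientations are given as a unit quaternion [x, y, z, w].
In Python, from workcell import bot, hand, kinematics, get_obs, vision, hand_in gives the robot as it stands. The module is installed in compiled form; this text tells all that it offers. Calls block until the motion is done:
- bot.reach(position, orientation): joint-space move of the TCP to a pose.
- bot.servo_line(position, ori=None, velocity=0.15): straight line of the TCP; ori=None keeps the orientation; velocity is the mean speed in m/s.
- bot.goto_joints(angles): joint-space move.
- hand.move_gripper(opening, strength=None): finger opening in m; strength is the grip in N (None keeps the last); returns when the fingers have stopped.
- bot.dwell(seconds).
- kinematics.solve_ik(position, orientation): joint angles nearest the present ones, or None.
- get_obs(): the state.
- vision.read_camera(name): name is "scene" or "side" or "wrist"; returns a dict with "frame" (420x560x3 uint8, red, green, blue), "intrinsics" (3x3 intrinsics, pixels), "view" (4x4, takes a point from world to camera coordinates). Camera axes: x right, y down, z forward; pixel columns grow to the right and rows downward; lengths in m; the calibration is good to about 2 mm. A picture is of the moment at which its call begins. There is no depth.
A pose or a line that the arm cannot do raises bot.IKError and nothing moves.
- hand_in(): hands the job in; it is judged then, once.
The state is a dict: "time_s": time; "joint_pos": joint angles; "joint_vel": joint speeds; "joint_efforts": joint torques, N m; "position": TCP position; "orientation": TCP orientation; "wrist_force": force on the tool from outside, world axes, zero at the start; "ft_torque": the same for the moment, N m; "gripper_width": finger opening in m; "grip_force": force on a finger pad.
Only numpy, scipy, OpenCV 4.12 (cv2) and the standard library are available. Lean on these libraries where they do the work, as an engineer would, in place of code of your own. Each camera call takes 0.05 s, during which the arm holds its last target. There are 200 camera calls.

## Working session

There is one attempt and no reset: what is moved stays moved. The work goes in short steps, each a Python script; the robot and the scene stay as the last script left them, time stands still between calls to the robot, and variables do not carry over. Pictures are saved under pics/ and viewed, at most 10 in all, crops included, and the job is handed in when it is done.

```bash
mkdir -p pics; ls
python3 - <<'E'
from workcell import bot,hand,get_obs,vision
import cv2,numpy as np
for n in ["scene","side"]:
    c=vision.read_camera(n); cv2.imwrite(f"pics/{n}0.png",c["frame"][:,:,::-1]); np.savez(f"{n}0.npz",**c); print(n,c["intrinsics"].round(1).tolist(),c["view"].round(3).tolist())
o=get_obs();print(o["time_s"],o["orientation"],o["wrist_force"],bot.tcp_to_tips)
E
```

```text
pics
scene [[432.3, 0.0, 279.1], [0.0, 432.3, 206.1], [0.0, 0.0, 1.0]] [[0.804, 0.594, -0.002, -0.47], [0.495, -0.672, -0.551, -0.186], [-0.328, 0.442, -0.835, 1.131], [0.0, 0.0, 0.0, 1.0]]
side [[382.3, 0.0, 284.1], [0.0, 382.3, 213.0], [0.0, 0.0, 1.0]] [[0.932, -0.363, -0.013, -0.478], [-0.243, -0.596, -0.765, 0.181], [0.27, 0.716, -0.644, 0.706], [0.0, 0.0, 0.0, 1.0]]
0.1 [ 2.04459844e-01  9.78874746e-01 -6.19113200e-04 -1.40600171e-04] [-0.06985809 -0.39462464  0.93080373] 0.017
```

View pics/scene0.png

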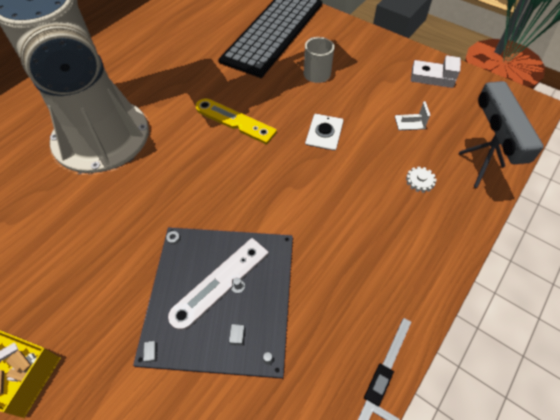

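View pics/side0.png

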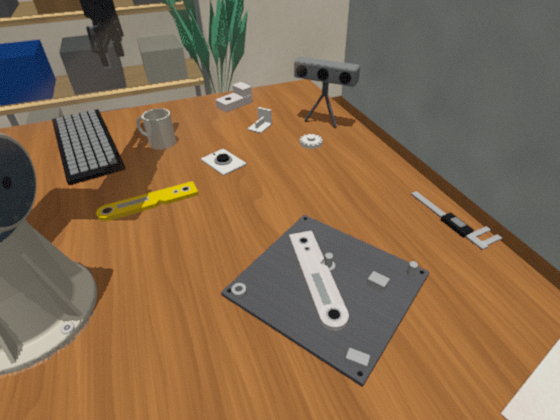

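The white aluminium link is at scene (220,283) on the dark board, with the pin at (238,285) and the stop at (237,334). The yellow look-alike at (235,120) is off the board, so I leave it alone. The button is at (325,130) on its white plate. The white bracket (410,122) and the gear (421,178) don't fit the button's description.

```bash
cat > h.py <<'E'
import numpy as np,cv2
def ray(c,uv,z):
    R=c["view"][:3,:3];t=c["view"][:3,3];o=-R.T@t
    d=R.T@np.linalg.inv(c["intrinsics"])@np.array([uv[0],uv[1],1.])
    return o+d*(z-o[2])/d[2]
def proj(c,P):
    P=np.atleast_2d(P);q=(c["view"][:3,:3]@P.T).T+c["view"][:3,3];q=(c["intrinsics"]@q.T).T;return q[:,:2]/q[:,2:]
def fitboard(pts,world): # 2D rigid: world = t+R(th) b
    b=np.asarray(pts)[:,:2];w=np.asarray(world)[:,:2];bc=b.mean(0);wc=w.mean(0);B=b-bc;W=w-wc
    th=np.arctan2((B[:,0]*W[:,1]-B[:,1]*W[:,0]).sum(),(B*W).sum());c,s=np.cos(th),np.sin(th);R=np.array([[c,-s],[s,c]])
    t=wc-R@bc;return t,th,np.linalg.norm(W-(R@B.T).T,axis=1)
E
python3 - <<'E'
from h import *
S=dict(np.load("scene0.npz"));D=dict(np.load("side0.npz"))
# corners board: (-130,-175) near spacer, (-130,105), (170,105) near dowel,(170,-175) near gauge
b=np.array([[-130,-175],[-130,105],[170,105],[170,-175]])/1000
for c,p in((S,[(167,229),(292,236),(283,376),(137,366)]),(D,[(226,291),(306,218),(428,274),(363,357)])):
    t,th,r=fitboard(b,[ray(c,q,.012) for q in p]);print(t,th,r)
for c,q in((S,(325,130)),(D,(223,159))): print("btn",ray(c,q,.022))
for n,c,x0,y0,x1,y1 in(("s",S,130,220,300,385),("d",D,215,210,435,375)):
    f=c["frame"][y0:y1,x0:x1,::-1];cv2.imwrite(f"pics/{n}crop.png",cv2.resize(f,None,fx=3.5,fy=3.5,interpolation=cv2.INTER_CUBIC))
E
```

```text
[ 0.56642684 -0.11587786] -0.9967772697881175 [0.00295216 0.00396981 0.00527126 0.00644204]
[ 0.56764661 -0.11312767] -1.001245909567969 [0.00756686 0.02114161 0.018141   0.0387619 ]
btn [0.47497376 0.34589188 0.022     ]
btn [0.46368822 0.33753074 0.022     ]
```

View pics/scrop.png

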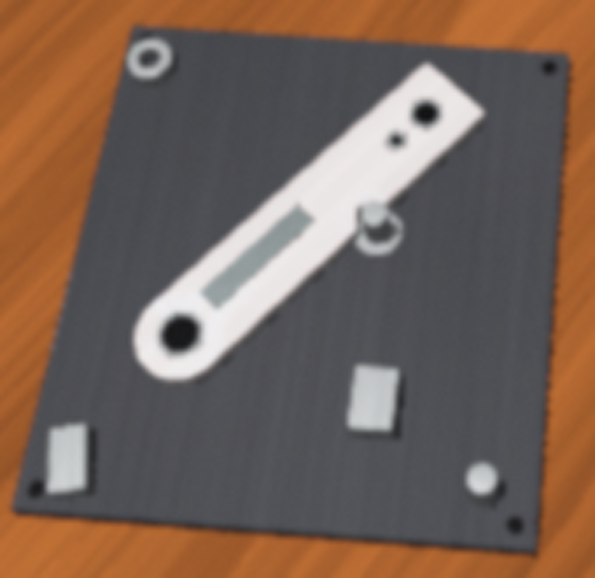

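```bash
cat >> h.py <<'E'
from scipy.spatial.transform import Rotation as Ro
def quat(a): # tool down, tool y at world heading a
    s,c=np.sin(a),np.cos(a);return Ro.from_matrix(np.array([[-s,c,0],[c,s,0],[0,0,-1.]])).as_quat()
def rot(a):return np.array([[np.cos(a),-np.sin(a)],[np.sin(a),np.cos(a)]])
E
python3 - <<'E'
from h import *
from workcell import bot,hand,kinematics,get_obs,vision
S=dict(np.load("scene0.npz"))
k=lambda x,y:(130+(x+.5)/3.5-.5,220+(y+.5)/3.5-.5)
b=np.array([[-130,-175],[-130,105],[170,105],[170,-175],[0,0]])/1000
w=[ray(S,k(*q),z) for q,z in(((133,28),.012),((568,55),.012),((537,551),.012),((15,512),.012),((374,211),.042))]
t,th,r=fitboard(b,w);print("board",t,th,r,"pin",w[4])
l=np.array([[-95,0],[-95,-50],[120,-25]])/1000
wl=[ray(S,k(*q),.024) for q in((486,112),(427,62),(180,334))]
tl,al,r=fitboard(l,wl);print("link",tl,al,r,"in board",rot(-th)@(tl-t),al-th)
m=tl+rot(al)@[.045,-.085]
q=quat(al)
hand.move_gripper(.055)
print(m)
bot.reach([*m,.22],q);o=get_obs();print(o["time_s"],o["joint_pos"],o["position"],o["wrist_force"])
c=vision.read_camera("wrist");np.savez("w1.npz",**c);cv2.imwrite("pics/w1.png",c["frame"][:,:,::-1])
print(proj(c,[[*t,.042],[*(tl),.024],[*wl[2][:2],.024]]))
E
```

```text
board [ 0.56487189 -0.11582981] -1.0047029062095463 [0.00224614 0.00256038 0.00183114 0.00249421 0.00174356] pin [ 0.56337791 -0.1149309   0.042     ]
link [ 0.55780211 -0.11433154] -1.700944373387201 [0.00059964 0.00030951 0.00034375] in board [-0.00505634 -0.00516333] -0.6962414671776547
[ 0.46768084 -0.14791958]
3.1667 [-3.08239174e-01  1.49139242e-01  1.92011250e+00  1.67787564e-04
  1.07227843e+00  1.39131174e+00] [ 0.4679688  -0.1473672   0.22000214] [-0.69591965  0.06883265 -0.18043869]
[[231.20878368  86.32015406]
 [233.3842671   94.77879812]
 [351.61889816 120.67826531]]
```

View pics/w1.png

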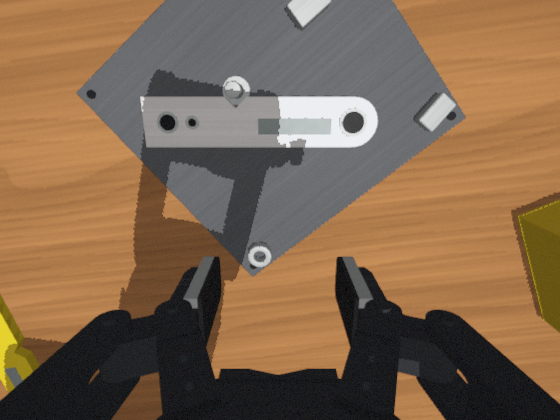

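The wrist view agrees with the measurement to about 3 px: pin at (235,85), white link with its notch just below it, long end at (355,122), spacer at (259,256) clear of the fingers. The link is about 7 mm off the seat and turned −0.70 rad. I'll go down guarded, then push it to seat the notch.

```bash
cat >> h.py <<'E'
T=np.array([.5641,-.1154]);TH=-1.0047   # pin, board heading
E
python3 - <<'E'
from h import *
from workcell import bot,hand,get_obs
tl=np.array([.5578,-.1143]);al=-1.701;q=quat(al);P=lambda x,y:tl+rot(al)@[x,y]
n=rot(al)@[0,1]
m=P(.045,-.085)
bot.servo_line([*m,.046],velocity=.15)
b=get_obs()["wrist_force"];z=.044;hit=False
while z>.018:
    bot.servo_line([*m,z],velocity=.02);f=get_obs()["wrist_force"]-b
    if f[2]>3: hit=True;break
    z-=.002
print("floor",z,hit,f,get_obs()["time_s"],get_obs()["position"])
z+=.004 if hit else 0
bot.servo_line([*m,z],velocity=.03)
bot.servo_line([*P(.045,-.068),z],velocity=.06);b=get_obs()["wrist_force"]
for y in np.arange(-.066,-.044,.002):
    bot.servo_line([*P(.045,y),z],velocity=.02);o=get_obs();f=o["wrist_force"]-b;fn=-f[:2]@n
    print(round(y,3),round(fn,1),f.round(1),o["ft_torque"].round(2))
    if fn>14:break
print(o["time_s"],z)
E
```

```text
floor 0.017999999999999974 False [-0.281288    0.62266438  0.00555237] 7.775 [ 0.46758951 -0.14785733  0.01988453]
-0.066 0.6 [-0.5  0.5 -0.5] [0.03 0.02 0.01]
-0.064 -0.2 [ 0.3  0.1 -1.3] [ 0.01  0.   -0.01]
-0.062 0.9 [-0.9  0.2 -0.7] [ 0.02  0.   -0.06]
-0.06 0.1 [-0.2 -0.3 -1.6] [-0.   -0.02 -0.04]
-0.058 0.4 [-0.4 -0.  -0.1] [ 0.01  0.03 -0.  ]
-0.056 0.1 [-0.   0.7 -0.5] [ 0.    0.   -0.02]
-0.054 1.4 [-1.3  0.9  0.1] [0.01 0.02 0.  ]
-0.052 0.7 [-0.6  0.5 -0.7] [-0.01 -0.01  0.06]
-0.05 1.2 [-1.2 -0.  -0.3] [-0.06  0.07  0.03]
-0.048 0.5 [-0.5 -0.3 -0. ] [-0.01  0.01 -0.05]
-0.046 0.5 [-0.5  0.1 -0.3] [-0.02 -0.02  0.04]
-0.044 1.3 [-1.4 -0.9 -0.3] [-0.    0.01 -0.04]
11.4583 0.017999999999999974
```

Run:
```python
from h import *
from workcell import bot,hand,get_obs,vision
o=get_obs();print(o["gripper_width"],o["position"],o["wrist_force"])
fr=[]
for n in("wrist","side"):
    c=vision.read_camera(n);np.savez(n+"2.npz",**c);fr.append(c["frame"])
cv2.imwrite("pics/w2.png",np.hstack([cv2.resize(fr[0],(400,300),interpolation=cv2.INTER_AREA),cv2.resize(fr[1][200:380,190:430],(400,300))])[:,:,::-1])
```

```text
0.055330801922747405 [ 0.50855573 -0.15326261  0.01804483] [-1.01538761 -0.80399557  0.25069209]
```

View pics/w2.png

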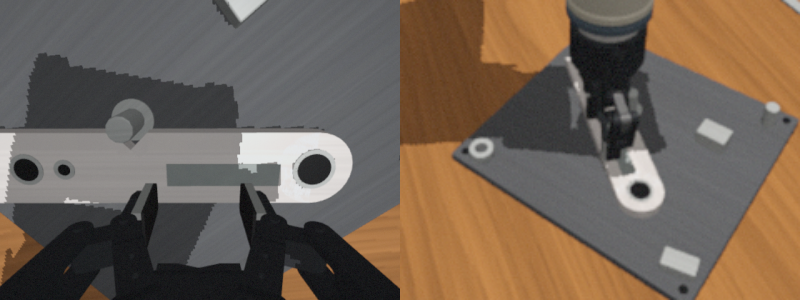

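Run:
```python
from h import *
from workcell import get_obs
o=get_obs()
c=dict(np.load("wrist2.npz"));R=c["view"][:3,:3];print("cam",-R.T@c["view"][:3,3],c["intrinsics"][0,0])
p=o["position"];M=Ro.from_quat(o["orientation"]).as_matrix()
print(M.round(3).tolist())
for zt in(.017,.004,-.005,-.015):
    print(zt,proj(c,[p+M@[x,y,zt] for x in(-.011,.011) for y in(-.0277,.0277)]).round(0).tolist())
tl=np.array([.5578,-.1143]);al=-1.701
for s in(0,.007): print("link",proj(c,[[*(tl+rot(al)@[x,y+s]),.024] for x,y in((0,0),(.045,-.05),(.12,-.025),(.145,-.025))]).round(0).tolist())
print("pin",proj(c,[[*T,.042],[*T,.012]]))
cv2.imwrite("pics/w2b.png",cv2.resize(c["frame"][150:400,100:500,::-1],None,fx=2,fy=2))
```

```text
cam [ 0.58595717 -0.16333704  0.16705142] 325.63999697209545
[[0.992, -0.13, -0.0], [-0.13, -0.992, 0.0], [-0.0, 0.0, -1.0]]
0.017 [[229.0, 267.0], [326.0, 266.0], [227.0, 231.0], [328.0, 231.0]]
0.004 [[226.0, 278.0], [330.0, 278.0], [223.0, 240.0], [332.0, 240.0]]
-0.005 [[223.0, 288.0], [333.0, 287.0], [220.0, 248.0], [335.0, 248.0]]
-0.015 [[219.0, 299.0], [336.0, 299.0], [217.0, 257.0], [339.0, 257.0]]
link [[178.0, 182.0], [278.0, 280.0], [436.0, 233.0], [489.0, 233.0]]
link [[176.0, 166.0], [278.0, 267.0], [438.0, 219.0], [492.0, 219.0]]
pin [[163.4948048  176.61953633]
 [184.35894408 162.9302664 ]]
```

View pics/w2b.png

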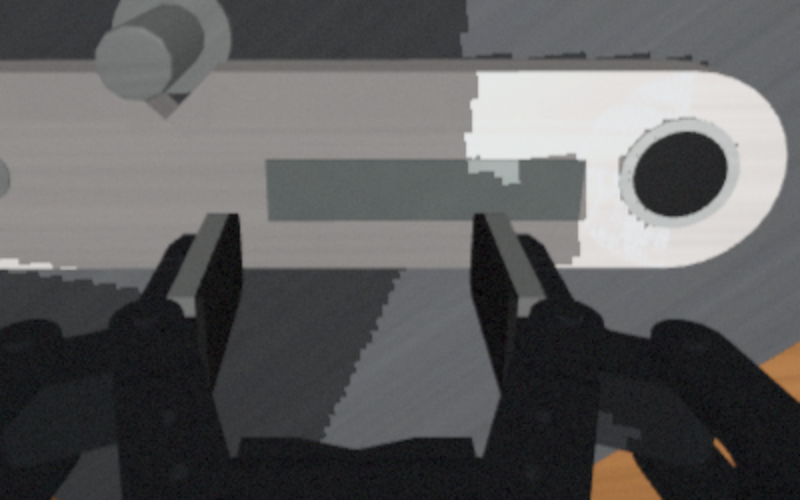

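The image shows the fingertips over the link, with the link unmoved: plain edge at full-frame row 284, tips at (220,256) and (336,256). At this opening the tips stand about 15 mm behind the TCP, so they passed over the link. I'll back off, go down guarded further and push again.

Run:
```python
from h import *
from workcell import bot,hand,get_obs
tl=np.array([.5578,-.1143]);al=-1.701;P=lambda x,y:tl+rot(al)@[x,y]
n=rot(al)@[0,1]
m=P(.045,-.076)
bot.servo_line([*m,.018],velocity=.12)
bot.servo_line([*m,.006],velocity=.06)
b=get_obs()["wrist_force"];z=.005;hit=False
while z>-.016:
    bot.servo_line([*m,z],velocity=.02);f=get_obs()["wrist_force"]-b
    if f[2]>3: hit=True;break
    z-=.0015
print("floor",z,hit,f,get_obs()["time_s"],get_obs()["position"])
if not hit: raise SystemExit
z+=.004
bot.servo_line([*m,z],velocity=.05)
bot.servo_line([*P(.045,-.067),z],velocity=.06);b=get_obs()["wrist_force"]
for y in np.arange(-.065,-.046,.002):
    bot.servo_line([*P(.045,y),z],velocity=.02);o=get_obs();f=o["wrist_force"]-b;fn=-f[:2]@n
    print(round(y,3),round(fn,1),f.round(1),o["ft_torque"].round(2))
    if fn>14:break
print(o["time_s"],z)
```

```text
floor 0.002 True [-1.97128569  1.57756963  9.03992429] 13.075 [ 0.476793   -0.14912189  0.00261512]
-0.065 0.9 [-0.8  0.7  1. ] [-0.05 -0.01  0.05]
-0.063 0.6 [-0.5  0.4  2.1] [-0.05 -0.03  0.03]
-0.061 0.8 [-0.8  0.4  1.3] [0.04 0.2  0.08]
-0.059 1.1 [-1.   0.6  0.5] [0.07 0.33 0.08]
-0.057 1.4 [-1.3  0.5 -0.1] [ 0.04  0.13 -0.03]
-0.055 6.3 [-6.3 -0.1  3. ] [0.08 0.85 0.12]
-0.053 10.6 [-10.7   0.4   8.4] [0.15 1.78 0.12]
-0.051 16.0 [-15.9   1.6  12.2] [0.18 2.61 0.15]
15.625 0.006
```

Run:
```python
from h import *
from workcell import get_obs,vision
c=vision.read_camera("wrist");np.savez("wrist3.npz",**c);print(get_obs()["position"],get_obs()["wrist_force"])
cv2.imwrite("pics/w3.png",cv2.resize(c["frame"][100:400,80:480,::-1],None,fx=2,fy=2))
print(proj(c,[[*T,.042],[*T,.012]]))
```

```text
[ 0.4962826  -0.15121525  0.00523434] [-15.74960702  -0.20764469  11.10095112]
[[147.86794354 150.72392449]
 [174.3770693  140.01668491]]
```

View pics/w3.png

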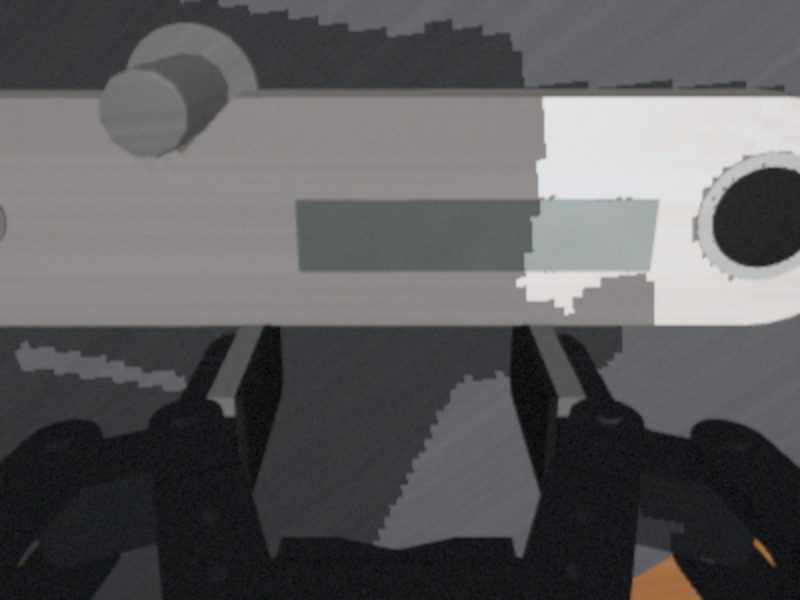

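The notch is seated on the pin (pin top at crop (145,112)) and both fingers sit square on the plain edge at 16 N. Now I swing it round the pin with force trimming.

Run:
```python
from h import *
from workcell import bot,get_obs
a=-1.701;y=-.058;x=.045;b=np.array([-.3,-.2,.2])
def go(a,y,v=.03):
    bot.servo_line([*(T+rot(a)@[x,y]),.007],quat(a),velocity=v);o=get_obs();f=rot(-a)@(o["wrist_force"]-b)[:2]
    return -f[1],f[0],o
while a<TH+.03:
    a=a+.05 if a<TH-.06 else a+.008
    fn,ft,o=go(a,y)
    print(round(a-TH,3),round(y,4),"fn %.1f ft %.1f fz %.1f tz %.2f"%(fn,ft,o["wrist_force"][2],o["ft_torque"][2]))
    if fn>35 or abs(ft)>30: break
    if a>TH-.02 and fn>25: break
    if fn>18:y-=.0006
    elif fn<9:y+=.0006
print(o["time_s"],o["position"])
```

```text
-0.646 -0.058 fn 10.5 ft 1.6 fz -0.8 tz 0.31
-0.596 -0.058 fn 12.2 ft 2.4 fz -2.5 tz 0.32
-0.546 -0.058 fn 12.0 ft 2.7 fz -1.2 tz 0.33
-0.496 -0.058 fn 13.0 ft 4.0 fz -0.6 tz 0.35
-0.446 -0.058 fn 13.5 ft 3.2 fz -1.4 tz 0.42
-0.396 -0.058 fn 13.3 ft 4.1 fz -1.0 tz 0.38
-0.346 -0.058 fn 14.5 ft 4.1 fz -0.9 tz 0.43
-0.296 -0.058 fn 16.0 ft 3.7 fz -1.3 tz 0.45
-0.246 -0.058 fn 15.9 ft 3.3 fz -1.2 tz 0.47
-0.196 -0.058 fn 17.0 ft 3.7 fz -1.0 tz 0.51
-0.146 -0.058 fn 16.3 ft 3.3 fz -1.1 tz 0.51
-0.096 -0.058 fn 17.4 ft 3.0 fz -1.1 tz 0.53
-0.046 -0.058 fn 18.4 ft 3.2 fz -0.6 tz 0.51
-0.038 -0.0586 fn 15.8 ft 1.9 fz -1.0 tz 0.48
-0.03 -0.0586 fn 15.0 ft 0.8 fz -0.8 tz 0.50
-0.022 -0.0586 fn 15.0 ft 1.6 fz -1.1 tz 0.49
-0.014 -0.0586 fn 15.9 ft -0.3 fz -0.9 tz 0.47
-0.006 -0.0586 fn 16.7 ft -0.7 fz -0.9 tz 0.01
0.002 -0.0586 fn 17.7 ft -0.6 fz -0.5 tz -0.53
0.01 -0.0586 fn 20.4 ft -1.9 fz 1.5 tz -0.61
0.018 -0.0592 fn 19.5 ft -3.1 fz 2.5 tz -0.52
0.026 -0.0598 fn 19.2 ft -4.6 fz 3.6 tz -0.51
0.034 -0.0604 fn 18.5 ft -6.4 fz 3.8 tz -0.48
21.75 [ 0.53305368 -0.18606866  0.00532726]
```

Run:
```python
from h import *
from workcell import bot,get_obs,vision
a=TH
g=lambda y,z,v:bot.servo_line([*(T+rot(a)@[.045,y]),z],quat(a),velocity=v)
g(-.0592,.007,.03);print(get_obs()["wrist_force"],get_obs()["ft_torque"][2])
g(-.066,.007,.03);g(-.085,.008,.1);g(-.085,.12,.25);print(get_obs()["time_s"],get_obs()["wrist_force"])
c=vision.read_camera("wrist");np.savez("wrist4.npz",**c)
q=np.vstack([proj(c,[[*T,.012],[*T,.042]]),proj(c,[[*(T+rot(TH)@[x,0]),.024] for x in(.085,.102,.119)])]);print(q.round(1).tolist())
cv2.imwrite("pics/w4.png",cv2.resize(c["frame"][:280,:,::-1],None,fx=1.42,fy=1.42))
```

```text
[-14.07514468  -6.58545187  -2.09172105] -0.41457393851257895
23.3167 [ 0.8600891  -0.31679775 -0.31269404]
[[217.1, 92.4], [209.1, 91.1], [333.7, 91.9], [357.5, 91.8], [381.4, 91.8]]
```

View pics/w4.png

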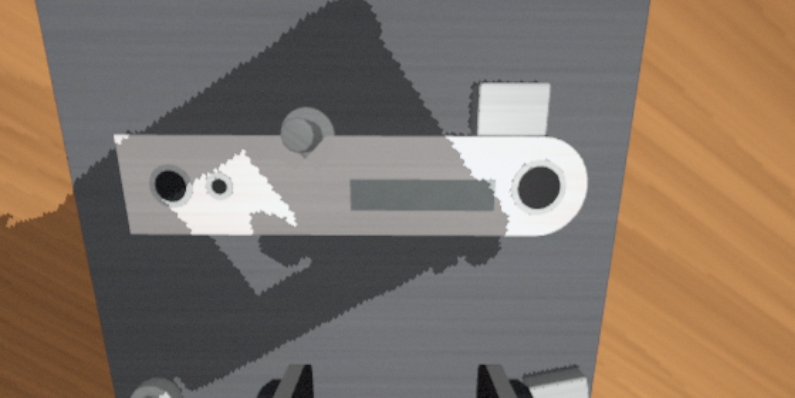

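Run:
```python
from h import *
c=dict(np.load("wrist4.npz"));f=c["frame"][:,:,::-1]
A=cv2.resize(f[70:120,190:240],(400,400),interpolation=cv2.INTER_CUBIC);B=cv2.resize(f[70:120,335:385],(400,400),interpolation=cv2.INTER_CUBIC)
cv2.imwrite("pics/w4c.png",cv2.convertScaleAbs(np.hstack([A,B]),alpha=1.3))
print((proj(c,[[*(T+rot(TH)@[x,y]),.024] for x,y in((0,-.011),(-.0115,0),(.0115,0))])).round(1).tolist())
print("stop foot/top",proj(c,[[*(T+rot(TH)@[.102,0]),z] for z in(.024,.032)]).round(1).tolist())
```

```text
[[215.1, 108.1], [198.0, 91.9], [230.3, 91.9]]
stop foot/top [[357.5, 91.8], [360.3, 91.5]]
```

View pics/w4c.png

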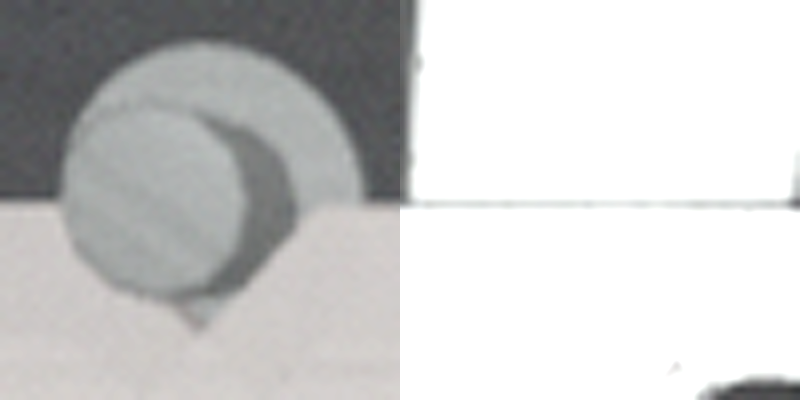

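The pin is tangent to the vee flank and the link edge lies along the stop face with no visible gap, so the link is seated and aligned. On to the button: go over it and refine its centre by blob detection.

Run:
```python
from h import *
from workcell import bot,hand,get_obs,vision
def blob(c,guess,z):
    u,v=proj(c,[[*guess,z]])[0]
    g=c["frame"].max(2);m=(g<60).astype(np.uint8)
    n,l,s,ce=cv2.connectedComponentsWithStats(m)
    return [(ce[i].round(1).tolist(),s[i].tolist(),ray(c,ce[i],z)[:2].round(4).tolist()) for i in range(1,n) if s[i,4]>25 and np.hypot(*(ce[i]-[u,v]))<60]
for n in("scene","side"):print(n,blob(dict(np.load(n+"0.npz")),(.47,.342),.022))
p=get_obs()["position"];bot.servo_line([*p[:2],.2],velocity=.3)
hand.move_gripper(0)
# wrist camera sees ~0.08 m towards tool +x; stand off on that side
bot.reach([.47-.05,.342-.04,.2],quat(np.arctan2(.342,.47)-1.2))
c=vision.read_camera("wrist");np.savez("wrist5.npz",**c);print(blob(c,(.47,.342),.022),proj(c,[[.47,.342,.022]]))
o=get_obs();print(o["time_s"],o["joint_pos"],o["gripper_width"])
cv2.imwrite("pics/w5.png",c["frame"][:,:,::-1])
```

```text
scene [([324.6, 128.5], [319, 124, 13, 10, 108], [0.4712, 0.3498])]
side [([222.5, 157.8], [217, 154, 12, 8, 73], [0.4638, 0.3439])]
[([286.5, 109.3], [269, 91, 36, 38, 1082], [0.4662, 0.3565])] [[297.80472842 120.11451817]]
26.25 [ 6.18956214e-01  2.14475680e-01  1.88791883e+00 -2.10479783e-04
  1.03920804e+00  1.19123731e+00] 0.00011081314879666388
```

View pics/w5.png

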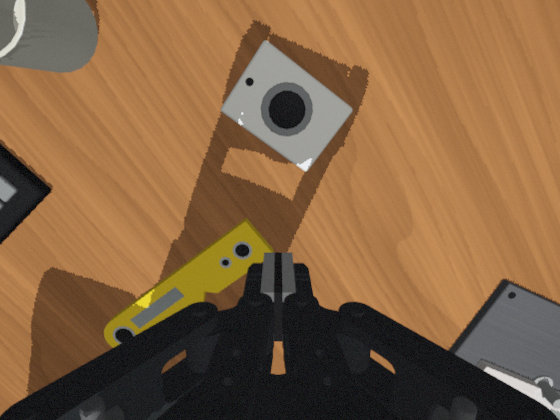

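Run:
```python
from h import *
from workcell import bot,hand,get_obs,vision
a=np.arctan2(.342,.47)-1.2;xd=np.array([-np.sin(a),np.cos(a)])
e=np.array([.4665,.3545])
bot.servo_line([*(e-.05*xd),.09],velocity=.15)
c=vision.read_camera("wrist");u,v=proj(c,[[*e,.022]])[0]
n,l,s,ce=cv2.connectedComponentsWithStats((c["frame"].max(2)<60).astype(np.uint8))
i=min((i for i in range(1,n) if 300<s[i,4]<8000),key=lambda i:np.hypot(*(ce[i]-[u,v])))
w=ray(c,ce[i],.022)[:2];print(ce[i],s[i],w,(u,v))
if np.hypot(*(w-e))>.008: raise SystemExit("check")
bot.servo_line([*w,.075],velocity=.1);bot.dwell(.1)
b=get_obs()["wrist_force"];z=.075
while z>.0:
    z-=.002;bot.servo_line([*w,z],velocity=.03);o=get_obs();f=o["wrist_force"]-b
    if f[2]>1.2: print(round(z,4),f.round(1),o["ft_torque"].round(2),o["position"][2].round(4))
    if f[2]>16: break
bot.dwell(.2);print(get_obs()["time_s"],get_obs()["wrist_force"]-b)
```

```text
[275.29950383 143.72801083] [ 249  117   53   54 2217] [0.46647808 0.35685334] (np.float64(277.25373718863614), np.float64(146.7256405831021))
0.015 [ 0.5 -0.3  2.3] [0.   0.02 0.06] 0.0151
0.013 [0.6 0.5 2.4] [-0.01 -0.03 -0.07] 0.0131
0.011 [0.1 0.5 4.5] [0.07 0.   0.  ] 0.0111
0.009 [-2.7 -2.9 20.2] [-0.47  0.63  0.02] 0.0104
36.4417 [-3.12087782 -2.42797068 19.7355229 ]
```

The button bottomed after 6 mm of travel: the spring force rose to about 5 N, then hit a hard stop at 20 N. Next I release it, retreat and hand in.

Run:
```python
from workcell import bot,get_obs,hand_in
p=get_obs()["position"]
bot.servo_line([*p[:2],.04],velocity=.06);bot.servo_line([*p[:2],.18],velocity=.2);bot.dwell(.3)
o=get_obs();print(o["time_s"],o["wrist_force"]);print(hand_in())
```

```text
38.2583 [-0.21421732 -0.85556745  0.15598845]
the job is handed in; nothing more can be done
None
```

The link is seated on the pin and resting against the stop, and the scan button was pressed fully down and released; I handed the job in at about 38 s, with no contact seen with the gauge block, spacer or dowel, though I took no final picture to check them.

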